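# Change the heatsink in the contact test nest and hold the new one home

### The job

Lift the tested heatsink out of the test nest and stand it, flange down, in the empty compartment of the tray. Then take the untested heatsink that waits on the bench left of the nest, set it flat on the nest's plate with its long sides along the longer, left fence, and push it into the corner until it lies squarely against both fences at once with both sprung contact pins pressed in. For the contact reading, finish while still gripping it and pressing it firmly against both fences (the pins push it off again if you let go), and leave everything else on the bench and the heatsink already in the tray where they are.

Things in the scene. Friction and masses are not known exactly. Their poses are not given: they have to be found in the camera images.
- old_sink_fins (a point): Aluminium heatsink, 0.2 kg, 52 mm high: flange 76 (own x) x 52 (own y) x 12 mm, on its middle a block of cross fins 56 x 30 mm (own x, y), gripped across own y (30 mm). This point: on its centre line, in the fins, 36 mm above the underside. Tested one: stands loose on the nest's plate, 7 to 15 mm off both fences, long axis nearly along the left fence.
- old_sink: The same tested heatsink; origin at the centre of its underside.
- next_sink_fins (a point): Aluminium heatsink, 0.2 kg, 52 mm high: flange 76 (own x) x 52 (own y) x 12 mm, on its middle a block of cross fins 56 x 30 mm (own x, y), gripped across own y (30 mm). This point: on its centre line, in the fins, 36 mm above the underside. Untested one: stands alone on the bench left of the nest, long axis within 35 degrees of straight ahead.
- next_sink: The same untested heatsink; origin at the centre of its underside.
- done_sink: A third heatsink of the same kind, already in the tray's right compartment; stays there. Origin at the centre of its underside.
- nest: Test nest, fixed: black plate 180 (x) x 156 (y) x 12 mm with two smooth steel fences, 12 mm high and thick, forming a corner open to the robot and the right. Origin: centre of the plate's underside; x away from the robot to the far fence, y left to the left fence. Behind each fence a grey contact holder, 15 mm high; two brass posts, 22 mm high, at the plate's far right.
- far_fence: The shorter fence, 68 mm long along the nest's y, at the far side of the corner; its working face looks to the nest's -x. Part of the nest, same origin.
- left_fence: The longer fence, 104 mm long along the nest's x, at the left of the corner; its working face looks to the nest's -y. Part of the nest, same origin.
- nest_corner (a point): Where the planes of the two working faces meet on the top of the plate (12 mm above the bench); axes as the nest's.
- nest_seat (a point): Where the centre of a heatsink's underside lies when it is home against both fences: on the plate's top, 38 mm before the far fence's face and 26 mm right of the left fence's face; axes as the nest's (heatsink's long axis along x, either way round).
- far_pin (a joint): Sprung contact pin, 6 mm thick, in the far fence, 6 mm above the plate, on the line of the seat's centre. 0 m: stands out 5 mm from the fence; 0.005 m: pressed in flush, which takes about 3.3 N (1.8 N to start).
- left_pin (a joint): The same pin in the left fence, moving along the nest's y.
- tray: Grey open tray fixed to the bench, 130 (x) x 234 (y) x 30 mm, walls 4 mm, floor 4 mm, a divider across the middle makes two compartments side by side, each about 122 x 111 mm inside. Origin at the centre of its underside.
- tray_free (a point): Centre of the floor (4 mm above the bench) of the tray's left compartment, the empty one; axes as the tray's.
- cutters: Side cutters with yellow grips, 118x90x13 mm, at the left. Not part of the job; stays where it is.
- solder_reel: Reel of solder wire, 58 mm across, 45 mm high, behind the tray. Not part of the job; stays where it is.
- tape_roll: Roll of amber tape, 48 mm across, 19 mm high, between nest and tray at the back. Not part of the job; stays where it is.
- loupe: Black eye loupe, 36 mm across, 26 mm high, behind the waiting heatsink. Not part of the job; stays where it is.
Things that resemble listed ones, but are neither listed nor needed, are in the scene too. Leave any yellow look-alike of the next_sink alone. Leave any blue look-alike of the old_sink alone.

How it is judged:
On the way:
1. the tested heatsink stands flange down in the tray's empty compartment, released (x of old_sink_fins in the frame of tray_free between -0.04 and 0.04 m and y of old_sink_fins in the frame of tray_free between -0.04 and 0.04 m and z of old_sink_fins in the frame of tray_free below 0.04 m and angle between old_sink_fins's own z axis and vertical below 0.1 rad and linear speed of old_sink below 0.02 m/s and contact force between the fingers and old_sink below 0.1 N), for 0.2 s.
At the end, for the whole second after the job is handed in: Untested heatsink flat in the nest, within 2 mm and 2 degrees of home, over 1 N on each fence, both pins in over 3.5 mm, at rest in the fingers (over 2 N); tested heatsink upright, at rest, within 40 mm each way of the left compartment's centre (x of next_sink_fins in the frame of nest_seat between -0.002 and 0.0025 m and y of next_sink_fins in the frame of nest_seat between -0.002 and 0.0025 m and z of next_sink_fins in the frame of nest_seat below 0.0385 m and angle between the x axis of next_sink_fins and the x axis of nest_seat, either way round below 0.035 rad and angle between next_sink_fins's own z axis and vertical below 0.035 rad and contact force between next_sink and far_fence above 1 N and contact force between next_sink and left_fence above 1 N and value of joint each of far_pin, left_pin above 0.0035 m and contact force between the fingers and next_sink above 2 N and linear speed of next_sink below 0.01 m/s and x of old_sink_fins in the frame of tray_free between -0.04 and 0.04 m and y of old_sink_fins in the frame of tray_free between -0.04 and 0.04 m and z of old_sink_fins in the frame of tray_free below 0.04 m and angle between old_sink_fins's own z axis and vertical below 0.1 rad and linear speed of old_sink below 0.02 m/s); the arm keeps its last pose, push and grip.
It fails at once if another thing on the bench was shifted by more than 30 mm (distance of any of cutters, solder_reel, tape_roll, loupe from where it was at the start of the episode above 0.03 m).
It fails at once if the heatsink already in the tray was shifted by more than 30 mm (distance of done_sink from where it was at the start of the episode above 0.03 m).
It also fails if it takes over 67 s, if anything falls off the work surface, if the arm or the gripper's body presses on something with over 40 N, if the wrist force passes 120 N, or if a joint passes its speed limit or range.

### The arm

A 7-joint arm with a two-finger parallel gripper is mounted at the origin on a cart in front of the work surface, level with it; the furniture and walls round the work are solid. World frame = base frame: x ahead of the robot, y to its left, z up, the work surface at z = 0. Lengths are in m, angles in rad, forces in N, time in s.
With the tool pointing down it reaches from about 0.4 to 0.875 m from the base axis. Payload 19.3 kg.
Tool frame: the origin (TCP) lies at the very end of the fingers, on their centre line; the grasp point (between the pads) lies 19 mm behind it; z points along the fingers, y is the direction in which the jaws open and shut (so a half turn about z gives the same grasp; the last joint's range is limited). The gripper opens to 85 mm and grips with 20 to 120 N. Pads are 22 mm wide; open, the fingers measure 114 mm over their backs; the gripper's body (76 mm by 85 mm) begins 54 mm behind the grasp point. The pads swing forward as they close: fully open they stand 13 mm farther back than shut.
Start: joints at [1.192, 0.521, -0.036, 1.599, 0.021, 1.021, -0.113], TCP at [0.19, -0.595, 0.205] pointing down, gripper open.
Joint ranges: [-2.91, 2.91], [-0.3, 2.13], [-1.5, 1.42], [0.17, 2.43], [-1.26, 4.41], [0.16, 1.93], [-2.52, 2.52]. Speed limits (rad/s): [1.89, 1.89, 2.39, 2.39, 3.01, 3.01, 3.01].

### API

Orientations are given as [roll, pitch, yaw] about the fixed x, y, z axes, in that order (R = Rz(yaw) Ry(pitch) Rx(roll)).
In Python, from workcell import bot gives the robot as it stands.
- The arm moves only by the tool apply_moves, never from a script. Its argument "commands" is a list of rows, each an object with "travel": the shift along the tool's x, y, z in m, a list of three; "twist": the turn, a rotation vector about the tool's x, y, z in degrees, a list of three; "claw": the finger opening in m, from 0 to 0.0854. A call has 1 to 10 rows; each row is the pose to reach, as a shift and turn from the pose commanded when the call began, along the tool's axes at that moment; what a row does not reach only later rows make up. A row lasts 1/10 s, in which the tool goes at most 50 mm and 8.59 degrees, less where a joint would pass 70% of its speed; a pose out of reach is approached as far as the arm can. A call with a gripper value outside its range is refused whole. The fingers move at their own pace and stop on an object; "force" is the grip in N (left out, the last holds). Time passes only in rows, so rows that repeat a pose let the fingers close. It gives the time, the measured TCP pose, the force and the opening at its end, in the units of the state.
- bot.observe(): the state, without advancing time (a new reading comes with each control period).
- bot.grab_frame(name): name is "scene" or "side" or "wrist"; returns a dict with "frame" (480x640x3 uint8, blue, green, red), "fx", "fy", "cx", "cy" (pixels), "pose" (4x4, takes a point from camera to world coordinates); the wrist camera has in their place "tool_from_camera" (4x4, takes a point from camera to tool coordinates, whose origin is the TCP and whose axes are the flange's). Camera axes: x right, y up, looking along -z (the intrinsics and any distortion apply to the point x, -y, -z); pixel columns grow to the right and rows downward; lengths in m; the calibration is good to about 2 mm. A picture is of the moment at which its call begins: read the wrist's pose just before it. There is no depth.
- bot.job_done(): hands the job in, once; it reports no verdict.
The state is a dict: "clock": time; "qpos": joint angles; "qd": joint speeds; "joint_efforts": joint torques, N m; "position": TCP position; "tool_rot": TCP orientation; "force": force on the tool from outside, world axes, zero at the start; "moment": the same for the moment, N m; "grip_width": finger opening in m.
Only numpy, scipy, OpenCV 4.12 (cv2) and the standard library are available. Lean on these libraries where they do the work, as an engineer would, in place of code of your own. Each camera call takes 0.05 s, during which the arm holds its last target.

## Working session

There is one attempt and no reset: what is moved stays moved. The work goes in short steps, Python scripts to look and compute and a tool call to move; the robot and the scene stay as the last step left them, time stands still between calls to the robot, and variables do not carry over. Pictures are saved under pics/ and viewed, and the job is handed in when it is done.

Besides the shell and the picture viewer there is one more tool, called after ">>>" as name(argument=value, ...) on one line, values as JSON. apply_moves: Moves the arm, as the interface text tells. Its arguments: {"type":"object","properties":{"commands":{"type":"array"},"force":{"type":"number"}},"required":["commands"]}

```bash
mkdir -p pics; ls; python3 - <<'E'
from workcell import bot
import cv2
print(bot.observe())
for n in ["scene","side","wrist"]:
    s=bot.observe()
    f=bot.grab_frame(n); cv2.imwrite(f"pics/{n}0.png",f["frame"])
    print(n,{k:v for k,v in f.items() if k!="frame"})
E
```

```text
pics
{'clock': 0.0, 'qpos': array([ 1.19182168,  0.52201657, -0.03629521,  1.5999636 ,  0.0211579 ,
        1.02111269, -0.11280457]), 'qd': array([-1.16405316e-03,  4.32974253e-05, -6.06824625e-04, -9.07729742e-04,
        3.82914004e-04,  6.39434356e-04,  6.08700723e-04]), 'joint_efforts': array([-7.10278437e-04, -9.27102900e+01,  1.97971545e+00, -3.69932842e+01,
        1.78201793e-02,  8.23738519e-03, -2.33488117e-05]), 'position': array([ 0.18978323, -0.59512076,  0.20434041]), 'tool_rot': array([-3.14047733e+00,  5.94835967e-05,  3.08709402e-01]), 'force': array([ 0.88944951,  0.49506411, -0.00706514]), 'moment': array([-0.01559998, -0.02340183, -0.00152046]), 'grip_width': 0.08560418778876415}
scene {'fx': 570.0007785286856, 'fy': 570.0007785286856, 'cx': 313.5639248114041, 'cy': 229.0314757029214, 'pose': array([[-0.62975909,  0.43523726, -0.64340657, -0.4618023 ],
       [-0.77674875, -0.34424868,  0.52740328,  0.85151353],
       [ 0.0080537 ,  0.83190226,  0.55486374,  0.90879803],
       [ 0.        ,  0.        ,  0.        ,  1.        ]])}
side {'fx': 558.9791746082064, 'fy': 558.9791746082064, 'cx': 331.7789167368418, 'cy': 240.09580150241706, 'pose': array([[-0.96110175,  0.18260531, -0.2072166 ,  0.1973211 ],
       [-0.27618597, -0.64131702,  0.71584481,  1.13882915],
       [-0.00217447,  0.74523002,  0.66680393,  1.09389012],
       [ 0.        ,  0.        ,  0.        ,  1.        ]])}
wrist {'fx': 428.2332152606138, 'fy': 428.2332152606138, 'cx': 323.88034667736196, 'cy': 249.32431151530903, 'tool_from_camera': array([[-9.25663088e-04,  9.64793450e-01,  2.63007115e-01,
         6.70005829e-02],
       [ 9.99999503e-01,  7.95734248e-04,  6.00529147e-04,
        -3.59767321e-05],
       [ 3.70102818e-04,  2.63007540e-01, -9.64793707e-01,
        -1.69424634e-01],
       [ 0.00000000e+00,  0.00000000e+00,  0.00000000e+00,
         1.00000000e+00]])}
```

View pics/scene0.png

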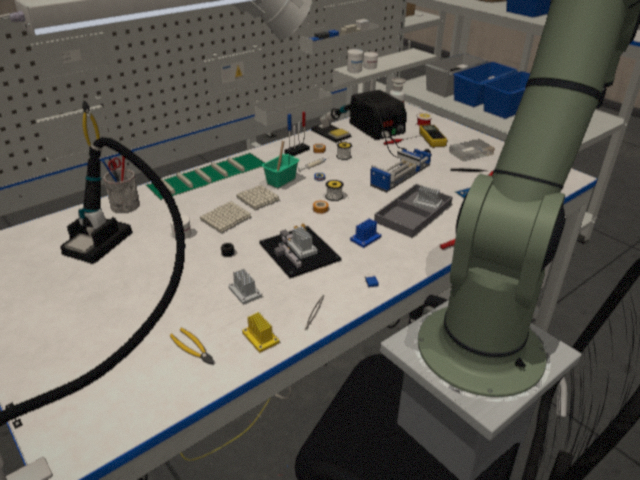

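View pics/side0.png

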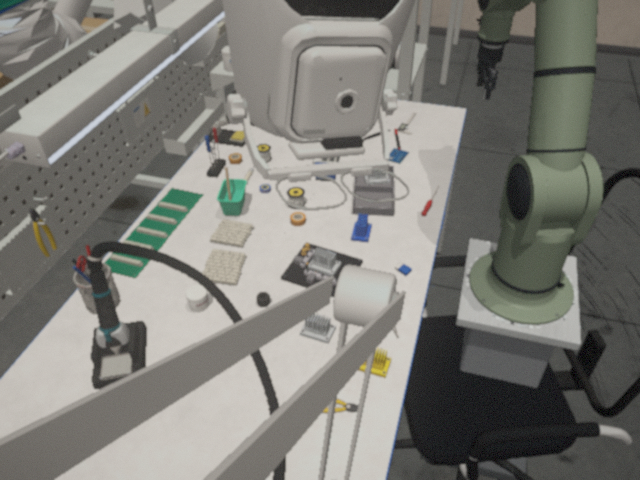

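View pics/wrist0.png

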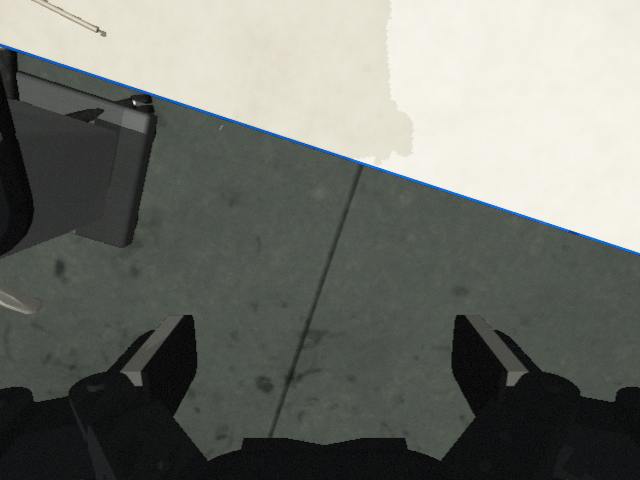

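```bash
cat > h.py <<'E'
import numpy as np, cv2
from scipy.spatial.transform import Rotation as R
from workcell import bot
def tcp(s):
    T=np.eye(4);T[:3,:3]=R.from_euler('xyz',s['tool_rot']).as_matrix();T[:3,3]=s['position'];return T
def grab(n,fn=None):
    s=bot.observe(); f=bot.grab_frame(n)
    if n=='wrist': f['pose']=tcp(s)@f['tool_from_camera']
    if fn:
        cv2.imwrite('pics/'+fn+'.png',f['frame'])
        np.savez('pics/'+fn+'.npz',**{k:v for k,v in f.items() if k!='frame'})
    return f
def load(fn): return dict(np.load('pics/'+fn+'.npz'))
def unp(f,u,v,z):
    d=np.array([(u-f['cx'])/f['fx'],-(v-f['cy'])/f['fy'],-1.]); d=f['pose'][:3,:3]@d; o=f['pose'][:3,3]
    return o+d*(z-o[2])/d[2]
def proj(f,p):
    q=np.linalg.inv(f['pose'])@np.r_[p,1]; return f['cx']+f['fx']*q[0]/-q[2], f['cy']-f['fy']*q[1]/-q[2]
def totool(T,p): return T[:3,:3].T@(np.array(p)-T[:3,3])
E
python3 - <<'E'
from h import *
for n in['scene','side']:
    f=grab(n,n+'1')
    im=f['frame']
    if n=='scene':
        c=im[150:360,160:490]; cv2.imwrite('pics/sc_crop.png',cv2.resize(c,None,fx=2.4,fy=2.4,interpolation=cv2.INTER_CUBIC))
    pts={'scene':dict(next=(243,296,0),nextop=(243,275,.052),old=(300,240,.05),yel=(260,340,0),tray=(415,212,0.02),done=(428,193,.05),nest=(300,250,.012),blue=(366,233,.03),loupe=(227,249,.013),tape=(320,207,.01))}.get(n,{})
    for k,(u,v,z) in pts.items(): print(k,unp(f,u,v,z).round(3))
E
```

```text
next [ 0.47   0.308 -0.   ]
nextop [0.482 0.297 0.052]
old [0.516 0.096 0.05 ]
yel [0.321 0.361 0.   ]
tray [ 0.454 -0.285  0.02 ]
done [ 0.472 -0.358  0.05 ]
nest [0.522 0.092 0.012]
blue [ 0.452 -0.085  0.03 ]
loupe [0.646 0.243 0.013]
tape [ 0.661 -0.093  0.01 ]
```

View pics/sc_crop.png

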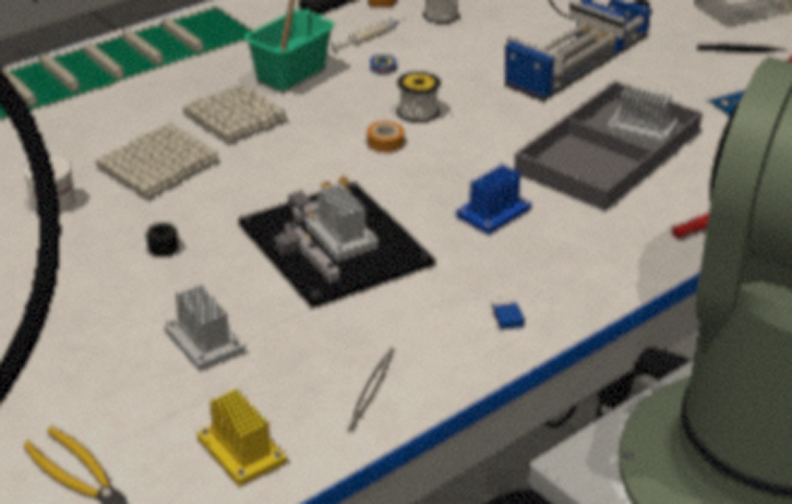

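```bash
cat >> h.py <<'E'
def plan(p,yaw=None):
    s=bot.observe();T=tcp(s)
    Rt=R.from_euler('xyz',[np.pi,0,yaw if yaw is not None else s['tool_rot'][2]]).as_matrix()
    print('clock',round(s['clock'],2),'pos',s['position'].round(4),'rot',s['tool_rot'].round(4),'F',s['force'].round(1),'w',round(s['grip_width'],4))
    print('travel',totool(T,p).round(4),'twist',np.degrees(R.from_matrix(T[:3,:3].T@Rt).as_rotvec()).round(2))
E
python3 - <<'E'
from h import *
plan([.48,-.25,.25],0.)
f=load('scene1')
for c in [(260,241),(305,223),(341,261),(293,276)]: print(unp(f,*c,.012).round(3))
E
```

```text
clock 0.25 pos [ 0.1899 -0.5953  0.2046] rot [-3.141   0.      0.3088] F [-0.4 -0.4 -1.1] w 0.0853
travel [ 0.3813 -0.2408 -0.0453] twist [-3.000e-02  1.000e-02  1.769e+01]
[0.623 0.152 0.012]
[ 0.618 -0.001  0.012]
[0.416 0.038 0.012]
[0.444 0.174 0.012]
```

>>> apply_moves(commands=[{"travel": [0.381,-0.241,-0.045],"twist": [0,0,17.7],"claw": 0.085},{"travel": [0.381,-0.241,-0.045],"twist": [0,0,17.7],"claw": 0.085},{"travel": [0.381,-0.241,-0.045],"twist": [0,0,17.7],"claw": 0.085},{"travel": [0.381,-0.241,-0.045],"twist": [0,0,17.7],"claw": 0.085},{"travel": [0.381,-0.241,-0.045],"twist": [0,0,17.7],"claw": 0.085},{"travel": [0.381,-0.241,-0.045],"twist": [0,0,17.7],"claw": 0.085},{"travel": [0.381,-0.241,-0.045],"twist": [0,0,17.7],"claw": 0.085},{"travel": [0.381,-0.241,-0.045],"twist": [0,0,17.7],"claw": 0.085},{"travel": [0.381,-0.241,-0.045],"twist": [0,0,17.7],"claw": 0.085},{"travel": [0.381,-0.241,-0.045],"twist": [0,0,17.7],"claw": 0.085}])

```text
clock: 1.25
position: [0.4836, -0.2444, 0.2504]
tool_rot: [-3.14, -0.002, 0.007]
force: [-0.7, -1.8, -0.0]
grip_width: 0.0852
```

```bash
python3 - <<'E'
from h import *
grab('wrist','w1'); plan([.50,.13,.27],0.08)
E
```

```text
clock 1.3 pos [ 0.482  -0.2466  0.2501] rot [-3.1407e+00 -9.0000e-04  5.4000e-03] F [-0.3  0.7 -0.1] w 0.0852
travel [ 0.02   -0.3765 -0.0196] twist [-0.05 -0.06 -4.28]
```

View pics/w1.png

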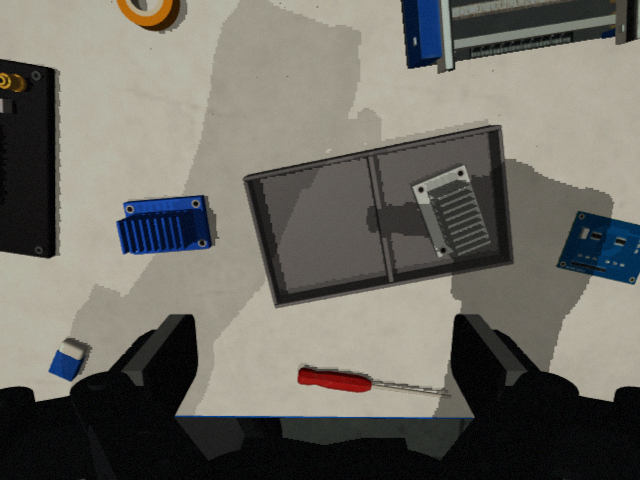

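The tray spans (245,178)-(512,263); its left compartment is empty, and the done_sink is at (455,215). The blue look-alike is at (165,227).

```bash
python3 - <<'E'
from h import *
f=load('w1')
c=np.array([unp(f,*p,.03)[:2] for p in [(245,178),(500,126),(512,263),(276,306)]]);print(c.round(3))
print(np.linalg.norm(c-np.roll(c,-1,0),axis=1).round(3))
m=c.mean(0); y=(c[0]-c[1]+c[3]-c[2]);y/=np.linalg.norm(y);print('yaw',np.degrees(np.arctan2(-y[0],y[1])))
print('tray',m,'free',m+y*.0575)
E
```

```text
[[ 0.511 -0.172]
 [ 0.557 -0.397]
 [ 0.432 -0.423]
 [ 0.387 -0.197]]
[0.23  0.128 0.23  0.127]
yaw 11.562662383060486
tray [ 0.47193872 -0.2974516 ] free [ 0.46041345 -0.2411185 ]
```

>>> apply_moves(commands=[{"travel": [0.02,-0.376,-0.02],"twist": [0,0,-4.3],"claw": 0.085},{"travel": [0.02,-0.376,-0.02],"twist": [0,0,-4.3],"claw": 0.085},{"travel": [0.02,-0.376,-0.02],"twist": [0,0,-4.3],"claw": 0.085},{"travel": [0.02,-0.376,-0.02],"twist": [0,0,-4.3],"claw": 0.085},{"travel": [0.02,-0.376,-0.02],"twist": [0,0,-4.3],"claw": 0.085},{"travel": [0.02,-0.376,-0.02],"twist": [0,0,-4.3],"claw": 0.085},{"travel": [0.02,-0.376,-0.02],"twist": [0,0,-4.3],"claw": 0.085},{"travel": [0.02,-0.376,-0.02],"twist": [0,0,-4.3],"claw": 0.085},{"travel": [0.02,-0.376,-0.02],"twist": [0,0,-4.3],"claw": 0.085},{"travel": [0.02,-0.376,-0.02],"twist": [0,0,-4.3],"claw": 0.085}])

```text
clock: 2.3
position: [0.4997, 0.1252, 0.2697]
tool_rot: [3.141, 0.0, 0.075]
force: [-1.1, 0.0, -0.4]
grip_width: 0.0851
```

>>> apply_moves(commands=[{"travel": [0,0,0],"twist": [0,0,0],"claw": 0.085},{"travel": [0,0,0],"twist": [0,0,0],"claw": 0.085},{"travel": [0,0,0],"twist": [0,0,0],"claw": 0.085}])

```text
clock: 2.6
position: [0.4998, 0.125, 0.2699]
tool_rot: [3.141, -0.0, 0.073]
force: [0.2, -0.1, 0.7]
grip_width: 0.0848
```

```bash
python3 - <<'E'
from h import *
f=grab('wrist','w2'); plan([.50,.13,.27],0.08)
E
```

```text
clock 2.65 pos [0.4998 0.1252 0.2699] rot [ 3.1415e+00 -1.0000e-04  7.3700e-02] F [ 0.1  0.4 -0.2] w 0.0849
travel [ 0.0005 -0.0048 -0.0001] twist [ 0.01 -0.   -0.36]
```

View pics/w2.png

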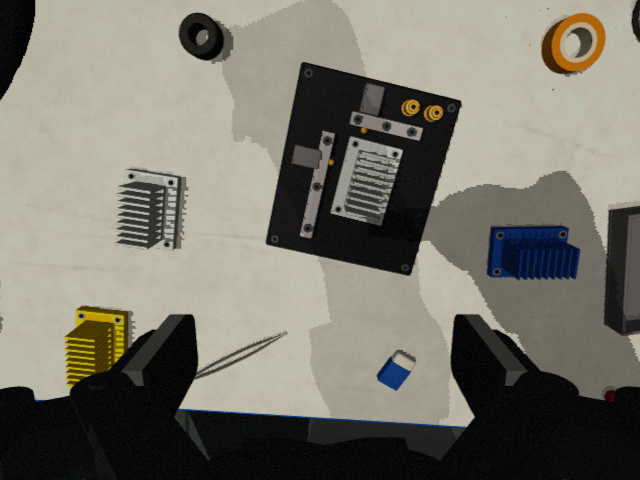

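Wrist view: the nest plate is at (303,62)-(411,274) and the old_sink is at (368,180) inside it. The silver next_sink is alone at (150,210). The yellow look-alike is at (100,345), the blue one at (533,252), the loupe at (202,36) and the tape at (574,43). I'll take a close crop of both silver sinks next.

```bash
python3 - <<'E'
from h import *
im=cv2.imread('pics/w2.png')
cv2.imwrite('pics/w2a.png',cv2.resize(im[55:285,255:470],None,fx=2.6,fy=2.6,interpolation=cv2.INTER_CUBIC))
cv2.imwrite('pics/w2b.png',cv2.resize(im[155:265,100:200],None,fx=5,fy=5,interpolation=cv2.INTER_CUBIC))
f=load('w2')
c=np.array([unp(f,*p,.012)[:2] for p in [(303,62),(461,100),(411,274),(266,243)]]);print(c.round(4))
print(np.linalg.norm(c-np.roll(c,-1,0),axis=1).round(4))
E
```

```text
[[0.628  0.154 ]
 [0.6056 0.0031]
 [0.4302 0.0285]
 [0.4528 0.1817]]
[0.1525 0.1772 0.1549 0.1773]
```

View pics/w2a.png

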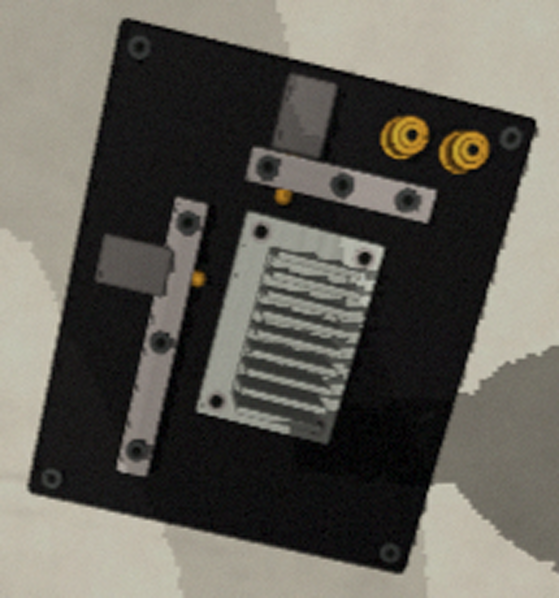

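View pics/w2b.png

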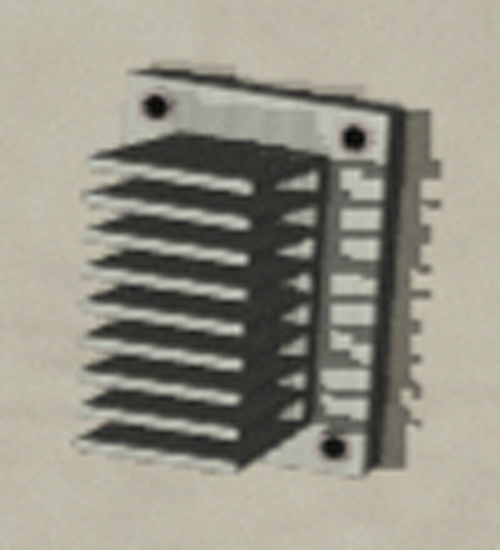

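```bash
python3 - <<'E'
from h import *
f=load('w2')
A=lambda x,y:(255+x/2.6,55+y/2.6); B=lambda x,y:(100+x/5,155+y/5)
U=lambda p,z:unp(f,*p,z)[:2]
ang=lambda d:np.degrees(np.arctan2(d[1],d[0])).round(2)
h=[U(A(*p),.024) for p in [(261,231),(365,258),(217,401)]]
print('old holes c',(h[1]+h[2])/2,'x ang',ang(h[0]-h[2]),'y ang-90',ang(h[0]-h[1])-90,np.linalg.norm(h[0]-h[2]),np.linalg.norm(h[0]-h[1]))
c=[U(A(*p),.024) for p in [(245,211),(385,246),(330,443),(196,411)]]
print('old flange c',np.mean(c,0),ang(c[0]-c[3]+c[1]-c[2]),ang(c[0]-c[1]+c[3]-c[2])-90,np.linalg.norm(c[0]-c[3]),np.linalg.norm(c[0]-c[1]))
h=[U(B(*p),.012) for p in [(156,106),(353,139),(333,447)]]
print('next c',(h[0]+h[2])/2,ang(h[1]-h[2]),ang(h[0]-h[1])-90,np.linalg.norm(h[1]-h[2]),np.linalg.norm(h[0]-h[1]))
L=[U(A(*p),.024) for p in [(208,204),(152,474)]];F=[U(A(*p),.024) for p in [(247,179),(430,221)]]
print('Lf',L,ang(L[0]-L[1]),np.linalg.norm(L[0]-L[1]),'Ff',F,ang(F[0]-F[1])-90,np.linalg.norm(F[0]-F[1]))
pc=np.array([U(p,.012) for p in [(303,62),(461,100),(411,274),(266,243)]])
print('plate c',pc.mean(0),ang(pc[0]-pc[3]+pc[1]-pc[2]),ang(pc[0]-pc[1]+pc[3]-pc[2])-90)
th=np.radians(ang(L[0]-L[1])-0); x=np.array([np.cos(th),np.sin(th)]);y=np.array([-x[1],x[0]])
sx=np.mean([p@x for p in F])-.038; sy=np.mean([p@y for p in L])-.026
print('seat',sx*x+sy*y)
E
```

```text
old holes c [0.52354082 0.08589816] x ang -9.73 y ang-90 -9.930000000000007 0.06413100834642833 0.03928400707286965
old flange c [0.52372182 0.0863237 ] -9.22 -9.409999999999997 0.07512346306004535 0.05255406710050693
next c [0.47759712 0.30050216] -4.91 -5.450000000000003 0.06396652585827944 0.03888236549129935
Lf [array([0.56655646, 0.11973038]), array([0.46529607, 0.13323724])] -7.6 0.10215723750098998 Ff [array([0.57618223, 0.10648711]), array([0.56645626, 0.03921711])] -8.230000000000004 0.06796946539155027
plate c [0.52914589 0.09182537] -8.61 -8.409999999999997
seat [0.53627629 0.09753812]
```

```bash
python3 - <<'E'
from h import *
plan([.5237,.0862,.11],np.radians(-9.5))
E
```

```text
clock 2.65 pos [0.4998 0.1252 0.2699] rot [ 3.1415e+00 -1.0000e-04  7.3700e-02] F [ 0.1  0.4 -0.2] w 0.0849
travel [0.0209 0.0406 0.1599] twist [ 1.000e-02 -0.000e+00  1.373e+01]
```

>>> apply_moves(commands=[{"travel": [0.021,0.0405,0.16],"twist": [0,0,13.7],"claw": 0.085},{"travel": [0.021,0.0405,0.16],"twist": [0,0,13.7],"claw": 0.085},{"travel": [0.021,0.0405,0.16],"twist": [0,0,13.7],"claw": 0.085},{"travel": [0.021,0.0405,0.16],"twist": [0,0,13.7],"claw": 0.085},{"travel": [0.021,0.0405,0.16],"twist": [0,0,13.7],"claw": 0.085},{"travel": [0.021,0.0405,0.16],"twist": [0,0,13.7],"claw": 0.085},{"travel": [0.021,0.0405,0.16],"twist": [0,0,13.7],"claw": 0.085}])

```text
clock: 3.35
position: [0.5244, 0.0876, 0.1114]
tool_rot: [-3.141, -0.002, -0.164]
force: [-0.2, 0.2, 0.9]
grip_width: 0.085
```

```bash
python3 - <<'E'
from h import *
f=grab('wrist','w3');plan([.5237,.0862,.031],np.radians(-9.5))
E
```

```text
clock 3.4 pos [0.5244 0.0876 0.1114] rot [-3.1406e+00 -2.2000e-03 -1.6390e-01] F [ 1.1 -0.1  0.3] w 0.0847
travel [-0.0007  0.0016  0.0804] twist [-0.06 -0.13  0.11]
```

View pics/w3.png

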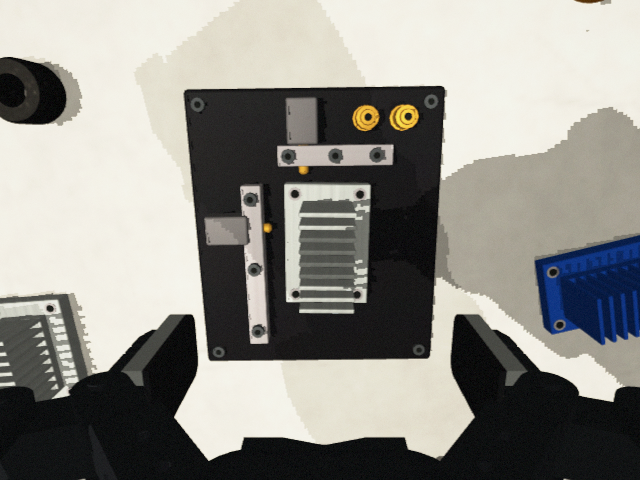

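```bash
python3 - <<'E'
from h import *
im=cv2.imread('pics/w3.png')
cv2.imwrite('pics/w3a.png',cv2.resize(im[135:355,230:405],None,fx=3.4,fy=2.7,interpolation=cv2.INTER_CUBIC))
E
```

```text
(no output)
```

View pics/w3a.png

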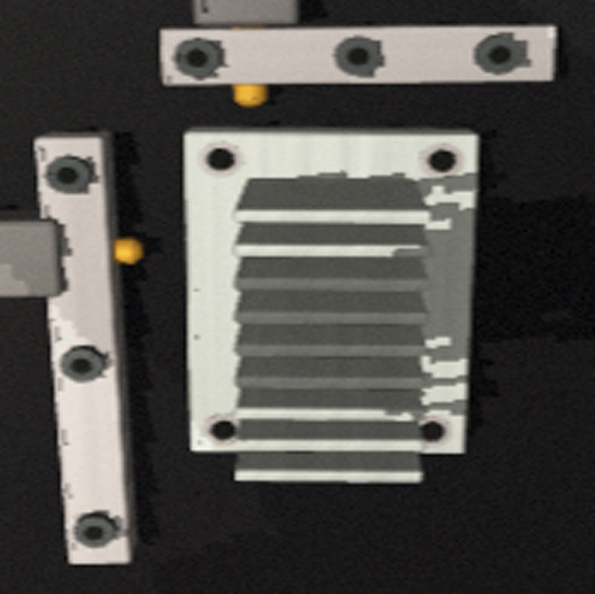

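```bash
python3 - <<'E'
from h import *
f=load('w3')
A=lambda p:(230+p[0]/3.4,135+p[1]/2.7)
U=lambda p,z:unp(f,*A(p),z)[:2]
ang=lambda d:np.degrees(np.arctan2(d[1],d[0])).round(2)
h=[U(p,.024) for p in [(220,159),(443,160),(432,430),(224,430)]]
print('old',np.mean(h,0),ang(h[0]-h[3]),ang(h[1]-h[2]),ang(h[0]-h[1])-90,np.linalg.norm(h[0]-h[3]),np.linalg.norm(h[0]-h[1]))
L=[U(p,.024) for p in [(104,135),(125,560)]];F=[U(p,.024) for p in [(163,84),(555,80)]]
L2=[U(p,.012) for p in [(113,133),(131,560)]]
print('L',ang(L[0]-L[1]),ang(L2[0]-L2[1]),np.linalg.norm(L[0]-L[1]),'F',ang(F[0]-F[1])-90,np.linalg.norm(F[0]-F[1]))
for a in(-8.2,-8.5):
  th=np.radians(a);x=np.array([np.cos(th),np.sin(th)]);y=np.array([-x[1],x[0]])
  sx=np.mean([p@x for p in F])-.038
  for l in(L,L2):
    sy=np.mean([p@y for p in l])-.026; print('seat',a,sx*x+sy*y,'old offs',(np.mean(h,0)@x-sx).round(4),(np.mean(h,0)@y-sy).round(4))
pc=np.array([unp(f,*p,.012)[:2] for p in [(185,90),(444,87),(430,359),(209,361)]])
print(pc.mean(0),ang(pc[0]-pc[3]),ang(pc[1]-pc[2]),ang(pc[0]-pc[1])-90,ang(pc[3]-pc[2])-90,np.linalg.norm(pc-np.roll(pc,-1,0),axis=1))
plan([.5237,.0862,.031],np.radians(-9.5))
E
```

```text
old [0.52355937 0.08630989] -9.8 -10.03 -9.760000000000005 0.06428363356016656 0.03939783121310987
L -9.4 -9.64 0.10351896390692135 F -8.719999999999999 0.0680569197320953
seat -8.2 [0.53636747 0.09859883] old offs -0.0109 -0.014
seat -8.2 [0.53642598 0.0990049 ] old offs -0.0109 -0.0144
seat -8.5 [0.53645182 0.09845715] old offs -0.011 -0.0139
seat -8.5 [0.5365097  0.09884443] old offs -0.011 -0.0143
[0.52809775 0.09196104] -8.91 -8.39 -8.829999999999998 -8.829999999999998 [0.15300687 0.17864511 0.15463108 0.17864354]
clock 3.4 pos [0.5244 0.0876 0.1114] rot [-3.1406e+00 -2.2000e-03 -1.6390e-01] F [ 1.1 -0.1  0.3] w 0.0847
travel [-0.0007  0.0016  0.0804] twist [-0.06 -0.13  0.11]
```

>>> apply_moves(commands=[{"travel": [-0.001,0.0015,0.04],"twist": [0,0,0.3],"claw": 0.085},{"travel": [-0.001,0.0015,0.07],"twist": [0,0,0.3],"claw": 0.085},{"travel": [-0.001,0.0015,0.08],"twist": [0,0,0.3],"claw": 0.085},{"travel": [-0.001,0.0015,0.08],"twist": [0,0,0.3],"claw": 0.085},{"travel": [-0.001,0.0015,0.08],"twist": [0,0,0.3],"claw": 0.01},{"travel": [-0.001,0.0015,0.08],"twist": [0,0,0.3],"claw": 0.01},{"travel": [-0.001,0.0015,0.08],"twist": [0,0,0.3],"claw": 0.01},{"travel": [-0.001,0.0015,0.08],"twist": [0,0,0.3],"claw": 0.01},{"travel": [-0.001,0.0015,0.08],"twist": [0,0,0.3],"claw": 0.01},{"travel": [-0.001,0.0015,0.08],"twist": [0,0,0.3],"claw": 0.01}], force=50)

```text
clock: 4.4
position: [0.523, 0.0858, 0.0309]
tool_rot: [-3.141, -0.001, -0.17]
force: [-2.9, -1.0, 14.1]
grip_width: 0.0282
```

>>> apply_moves(commands=[{"travel": [0,0,0],"twist": [0,0,0],"claw": 0.01},{"travel": [0,0,0],"twist": [0,0,0],"claw": 0.01},{"travel": [0,0,0],"twist": [0,0,0],"claw": 0.01}])

```text
clock: 4.7
position: [0.523, 0.0858, 0.0309]
tool_rot: [-3.141, -0.001, -0.17]
force: [-3.0, -0.4, 13.4]
grip_width: 0.028
```

```bash
python3 - <<'E'
from h import *
f=grab('wrist','w4');plan([.4604,-.2411,.10],np.radians(11.56))
E
```

```text
clock 4.75 pos [0.523  0.0859 0.0309] rot [-3.1412e+00 -1.3000e-03 -1.6960e-01] F [-3.2 -1.  14. ] w 0.028
travel [-0.0064  0.3328 -0.0692] twist [-1.000e-02 -8.000e-02 -2.128e+01]
```

View pics/w4.png

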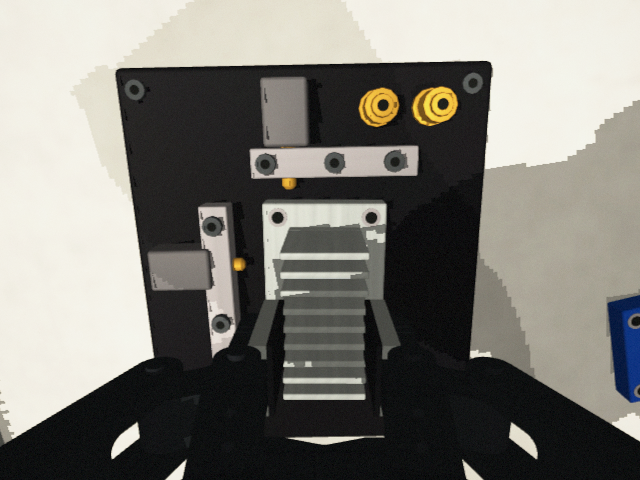

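>>> apply_moves(commands=[{"travel": [0,0,-0.02],"twist": [0,0,0],"claw": 0.01},{"travel": [0,0,-0.055],"twist": [0,0,0],"claw": 0.01},{"travel": [0,0,-0.09],"twist": [0,0,0],"claw": 0.01},{"travel": [0,0.04,-0.1],"twist": [0,0,-3],"claw": 0.01},{"travel": [0,0.08,-0.1],"twist": [0,0,-6],"claw": 0.01},{"travel": [0,0.12,-0.1],"twist": [0,0,-9],"claw": 0.01},{"travel": [-0.003,0.165,-0.1],"twist": [0,0,-12],"claw": 0.01},{"travel": [-0.004,0.21,-0.1],"twist": [0,0,-15],"claw": 0.01},{"travel": [-0.005,0.255,-0.1],"twist": [0,0,-18],"claw": 0.01},{"travel": [-0.006,0.295,-0.1],"twist": [0,0,-21.3],"claw": 0.01}], force=60)

```text
clock: 5.75
position: [0.4659, -0.2062, 0.1302]
tool_rot: [3.141, 0.0, 0.204]
force: [1.1, 0.0, -2.5]
grip_width: 0.0279
```

```bash
python3 - <<'E'
from h import *
f=grab('wrist','w5');plan([.4604,-.2411,.06],np.radians(11.56))
E
```

```text
clock 5.8 pos [ 0.4639 -0.2129  0.13  ] rot [3.1387e+00 1.8000e-03 2.0160e-01] F [ -5.  -11.4  -2.6] w 0.0279
travel [-0.0089  0.0267  0.0701] twist [ 0.17  0.1  -0.01]
```

View pics/w5.png

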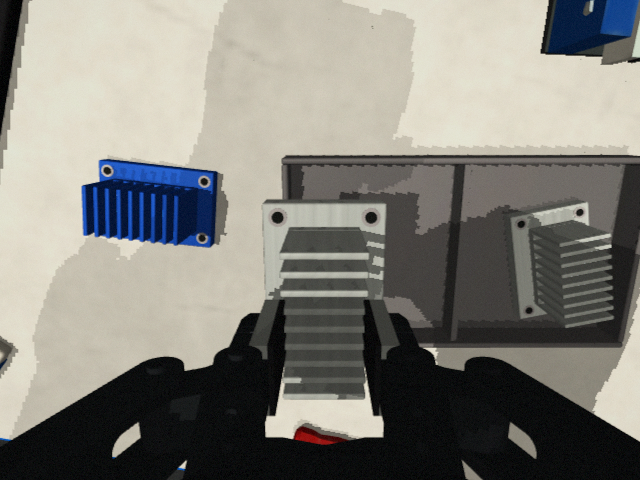

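>>> apply_moves(commands=[{"travel": [-0.006,0.0275,0],"twist": [0,0,0],"claw": 0.01},{"travel": [-0.006,0.0275,0],"twist": [0,0,0],"claw": 0.01},{"travel": [-0.006,0.0275,0],"twist": [0,0,0],"claw": 0.01},{"travel": [-0.006,0.0275,0],"twist": [0,0,0],"claw": 0.01},{"travel": [-0.006,0.0275,0],"twist": [0,0,0],"claw": 0.01}])

```text
clock: 6.3
position: [0.4667, -0.2311, 0.13]
tool_rot: [-3.141, -0.0, 0.204]
force: [0.3, 0.5, -2.6]
grip_width: 0.0282
```

```bash
python3 - <<'E'
from h import *
f=grab('wrist','w6');plan([.4604,-.2411,.024],np.radians(11.56))
E
```

```text
clock 6.35 pos [ 0.4666 -0.2313  0.13  ] rot [-3.1415e+00 -1.0000e-04  2.0350e-01] F [ 0.2  0.5 -2.1] w 0.028
travel [-0.0081  0.0084  0.106 ] twist [-0.01 -0.    0.1 ]
```

View pics/w6.png

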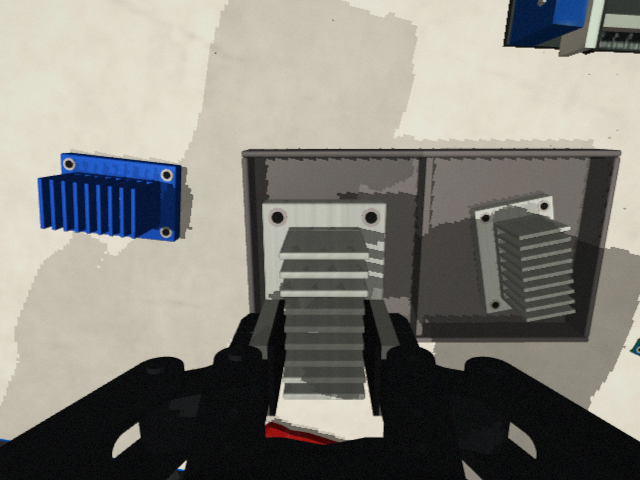

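```bash
python3 - <<'E'
from h import *
f=load('w6')
a=unp(f,242,152,.03)[:2];b=unp(f,620,152,.03)[:2];c=unp(f,588,341,.03)[:2]
print(a,b,c,np.linalg.norm(a-b),np.linalg.norm(b-c))
m=(a+c)/2; y=(a-b)/np.linalg.norm(a-b); print(m, m+y*.0575, unp(f,422,157,.03))
E
```

```text
[ 0.51083174 -0.17044782] [ 0.55753175 -0.39774846] [ 0.43266336 -0.42449234] 0.23204842765961334 0.12770023612709774
[ 0.47174755 -0.29747008] [ 0.46017561 -0.24114655] [ 0.53016823 -0.27949637  0.03      ]
```

>>> apply_moves(commands=[{"travel": [-0.008,0.0085,0.02],"twist": [0,0,0],"claw": 0.01},{"travel": [-0.008,0.0085,0.05],"twist": [0,0,0],"claw": 0.01},{"travel": [-0.008,0.0085,0.075],"twist": [0,0,0],"claw": 0.01},{"travel": [-0.008,0.0085,0.093],"twist": [0,0,0],"claw": 0.01},{"travel": [-0.008,0.0085,0.103],"twist": [0,0,0],"claw": 0.01},{"travel": [-0.008,0.0085,0.106],"twist": [0,0,0],"claw": 0.01},{"travel": [-0.008,0.0085,0.107],"twist": [0,0,0],"claw": 0.01},{"travel": [-0.008,0.0085,0.107],"twist": [0,0,0],"claw": 0.01}])

```text
clock: 7.15
position: [0.4608, -0.2421, 0.0236]
tool_rot: [3.141, -0.001, 0.202]
force: [0.1, -1.7, -1.8]
grip_width: 0.0279
```

>>> apply_moves(commands=[{"travel": [0,0,0.001],"twist": [0,0,0],"claw": 0.01},{"travel": [0,0,0.002],"twist": [0,0,0],"claw": 0.01},{"travel": [0,0,0.002],"twist": [0,0,0],"claw": 0.01}])

```text
clock: 7.45
position: [0.4609, -0.2423, 0.0229]
tool_rot: [3.14, -0.001, 0.202]
force: [-8.6, 4.7, 32.9]
grip_width: 0.0273
```

>>> apply_moves(commands=[{"travel": [0,0,-0.0015],"twist": [0,0,0],"claw": 0.01},{"travel": [0,0,-0.0015],"twist": [0,0,0],"claw": 0.05},{"travel": [0,0,-0.0015],"twist": [0,0,0],"claw": 0.05},{"travel": [0,0,-0.0015],"twist": [0,0,0],"claw": 0.05},{"travel": [0,0,-0.0015],"twist": [0,0,0],"claw": 0.05},{"travel": [0,0,-0.0015],"twist": [0,0,0],"claw": 0.05},{"travel": [0,0,-0.03],"twist": [0,0,0],"claw": 0.05},{"travel": [0,0,-0.075],"twist": [0,0,0],"claw": 0.085},{"travel": [0,0,-0.12],"twist": [0,0,0],"claw": 0.085},{"travel": [0,0,-0.16],"twist": [0,0,0],"claw": 0.085}])

```text
clock: 8.45
position: [0.4603, -0.2419, 0.183]
tool_rot: [3.141, -0.001, 0.202]
force: [0.1, -0.0, 0.2]
grip_width: 0.0853
```

```bash
python3 - <<'E'
from h import *
f=grab('wrist','w7');plan([.47,.29,.15],np.radians(-5.2))
E
```

```text
clock 8.5 pos [ 0.4626 -0.2429  0.1887] rot [ 3.1371 -0.0061  0.2022] F [ 3.1 -2.1  8.2] w 0.0847
travel [ 0.114  -0.5207  0.0371] twist [ 0.2  -0.38 16.78]
```

View pics/w7.png

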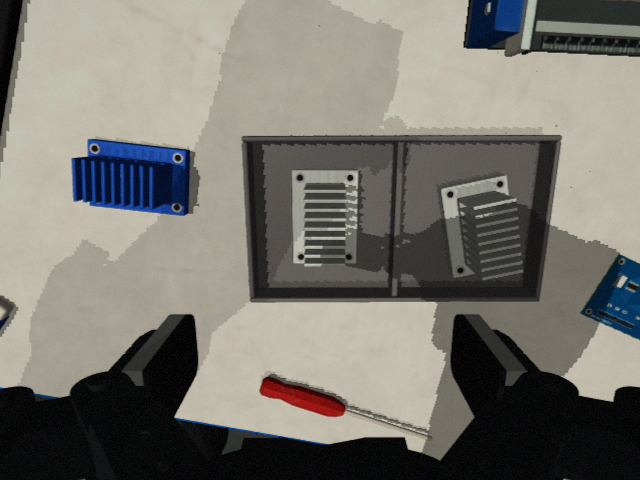

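Old sink stands upright in the centre of the left compartment (325,218), and the done_sink has not moved. Next I'll go to the untested sink.

>>> apply_moves(commands=[{"travel": [0.114,-0.52,0.02],"twist": [0,0,16.8],"claw": 0.085},{"travel": [0.114,-0.52,0.02],"twist": [0,0,16.8],"claw": 0.085},{"travel": [0.114,-0.52,0.02],"twist": [0,0,16.8],"claw": 0.085},{"travel": [0.114,-0.52,0.02],"twist": [0,0,16.8],"claw": 0.085},{"travel": [0.114,-0.52,0.02],"twist": [0,0,16.8],"claw": 0.085},{"travel": [0.114,-0.52,0.02],"twist": [0,0,16.8],"claw": 0.085},{"travel": [0.114,-0.52,0.02],"twist": [0,0,16.8],"claw": 0.085},{"travel": [0.114,-0.52,0.02],"twist": [0,0,16.8],"claw": 0.085},{"travel": [0.114,-0.52,0.02],"twist": [0,0,16.8],"claw": 0.085},{"travel": [0.114,-0.52,0.02],"twist": [0,0,16.8],"claw": 0.085}])

```text
clock: 9.5
position: [0.4667, 0.2492, 0.1624]
tool_rot: [3.142, -0.0, -0.091]
force: [1.0, -0.6, -0.0]
grip_width: 0.0849
```

```bash
python3 - <<'E'
from h import *
plan([.4776,.3005,.12],np.radians(-5.2))
E
```

```text
clock 9.5 pos [0.4667 0.2492 0.1624] rot [ 3.1415e+00 -2.0000e-04 -9.1100e-02] F [ 1.  -0.6 -0. ] w 0.0849
travel [ 0.0062 -0.0521  0.0424] twist [ 0.   -0.01 -0.02]
```

>>> apply_moves(commands=[{"travel": [0.006,-0.047,0.042],"twist": [0,0,0],"claw": 0.085},{"travel": [0.006,-0.047,0.042],"twist": [0,0,0],"claw": 0.085},{"travel": [0.006,-0.047,0.042],"twist": [0,0,0],"claw": 0.085},{"travel": [0.006,-0.047,0.042],"twist": [0,0,0],"claw": 0.085},{"travel": [0.006,-0.047,0.042],"twist": [0,0,0],"claw": 0.085},{"travel": [0.006,-0.047,0.042],"twist": [0,0,0],"claw": 0.085}])

```text
clock: 10.1
position: [0.4779, 0.2925, 0.1214]
tool_rot: [-3.141, -0.001, -0.093]
force: [0.3, 1.1, -0.2]
grip_width: 0.0849
```

```bash
python3 - <<'E'
from h import *
f=grab('wrist','w8')
plan([.4776,.3005,.02],np.radians(-5.2))
im=f['frame']
cv2.imwrite('pics/w8a.png',cv2.resize(im[130:340,200:440],None,fx=3,fy=2.8,interpolation=cv2.INTER_CUBIC))
E
```

```text
clock 10.15 pos [0.4778 0.2927 0.1213] rot [-3.141e+00 -1.000e-03 -9.250e-02] F [-0.3  0.2  0.8] w 0.0851
travel [-0.001  -0.0077  0.1013] twist [-0.03 -0.06 -0.1 ]
```

View pics/w8a.png

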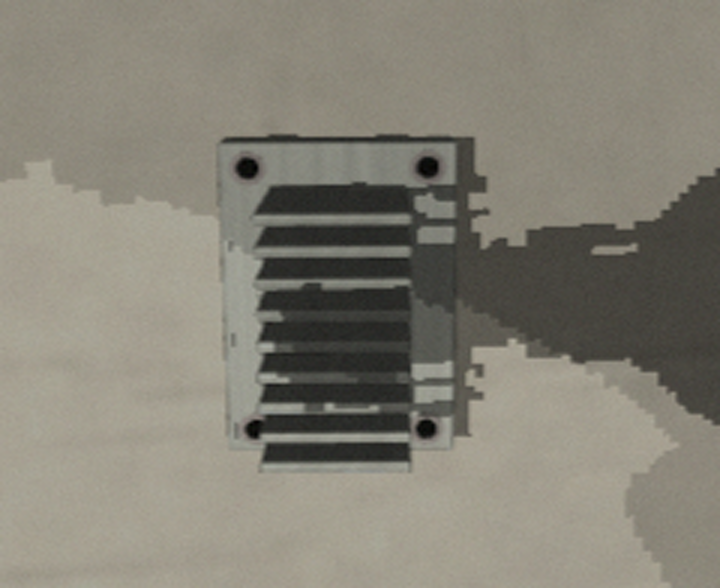

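```bash
python3 - <<'E'
from h import *
f=load('w8')
U=lambda p,z:unp(f,200+p[0]/3,130+p[1]/2.8,z)[:2]
ang=lambda d:np.degrees(np.arctan2(d[1],d[0])).round(2)
h=[U(p,.012) for p in [(247,167),(428,167),(427,428)]]
c=(h[0]+h[2])/2
print(c,ang(h[1]-h[2]),ang(h[0]-h[1])-90,np.linalg.norm(h[1]-h[2]),np.linalg.norm(h[0]-h[1]))
plan([c[0],c[1],.02],np.radians(-5.5))
E
```

```text
[0.47770536 0.30017478] -4.91 -5.349999999999994 0.06417841586816497 0.039237096291169136
clock 10.15 pos [0.4778 0.2927 0.1213] rot [-3.141e+00 -1.000e-03 -9.250e-02] F [-0.3  0.2  0.8] w 0.0851
travel [-0.0009 -0.0074  0.1013] twist [-0.03 -0.06  0.2 ]
```

>>> apply_moves(commands=[{"travel": [-0.001,-0.0075,0.04],"twist": [0,0,0],"claw": 0.085},{"travel": [-0.001,-0.0075,0.075],"twist": [0,0,0],"claw": 0.085},{"travel": [-0.001,-0.0075,0.095],"twist": [0,0,0],"claw": 0.085},{"travel": [-0.001,-0.0075,0.1],"twist": [0,0,0],"claw": 0.085},{"travel": [-0.001,-0.0075,0.1],"twist": [0,0,0],"claw": 0.085},{"travel": [-0.001,-0.0075,0.1],"twist": [0,0,0],"claw": 0.01},{"travel": [-0.001,-0.0075,0.1],"twist": [0,0,0],"claw": 0.01},{"travel": [-0.001,-0.0075,0.1],"twist": [0,0,0],"claw": 0.01},{"travel": [-0.001,-0.0075,0.1],"twist": [0,0,0],"claw": 0.01},{"travel": [-0.001,-0.0075,0.1],"twist": [0,0,0],"claw": 0.01}], force=60)

```text
clock: 11.15
position: [0.4773, 0.3012, 0.0214]
tool_rot: [-3.141, -0.001, -0.091]
force: [-1.9, -1.6, 12.8]
grip_width: 0.0276
```

>>> apply_moves(commands=[{"travel": [0,0,0],"twist": [0,0,0],"claw": 0.01},{"travel": [0,0,0],"twist": [0,0,0],"claw": 0.01},{"travel": [0,0,0],"twist": [0,0,0],"claw": 0.01}])

```text
clock: 11.45
position: [0.4773, 0.3012, 0.0214]
tool_rot: [-3.141, -0.001, -0.091]
force: [-1.9, -2.0, 12.6]
grip_width: 0.0274
```

```bash
python3 - <<'E'
from h import *
f=grab('wrist','w9')
plan([.4777,.3,.14],np.radians(-8.8))
E
```

```text
clock 11.5 pos [0.4773 0.3012 0.0214] rot [-3.141e+00 -8.000e-04 -9.100e-02] F [-1.6 -1.8 12.3] w 0.0275
travel [ 0.0006  0.0011 -0.1186] twist [-0.03 -0.04  3.58]
```

View pics/w9.png

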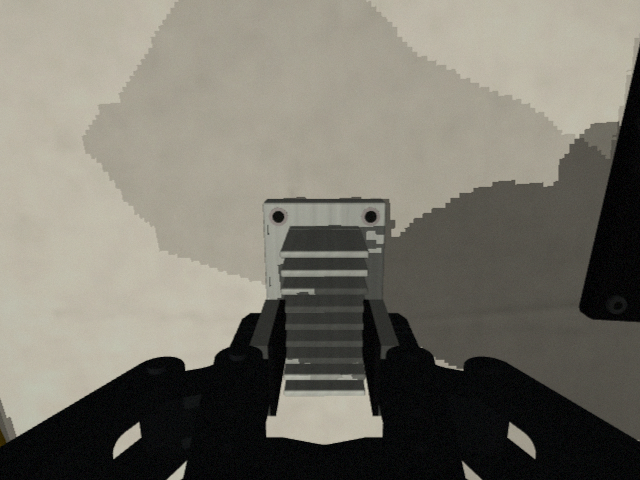

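>>> apply_moves(commands=[{"travel": [0,0,-0.02],"twist": [0,0,0],"claw": 0.01},{"travel": [0,0,-0.055],"twist": [0,0,0],"claw": 0.01},{"travel": [0,0,-0.085],"twist": [0,0,1],"claw": 0.01},{"travel": [0.01,0.03,-0.095],"twist": [0,0,2],"claw": 0.01},{"travel": [0.02,0.065,-0.095],"twist": [0,0,3.5],"claw": 0.01},{"travel": [0.03,0.105,-0.095],"twist": [0,0,3.5],"claw": 0.01},{"travel": [0.045,0.145,-0.095],"twist": [0,0,3.5],"claw": 0.01},{"travel": [0.058,0.18,-0.095],"twist": [0,0,3.5],"claw": 0.01},{"travel": [0.064,0.205,-0.095],"twist": [0,0,3.5],"claw": 0.01},{"travel": [0.064,0.21,-0.095],"twist": [0,0,3.5],"claw": 0.01}])

```text
clock: 12.5
position: [0.5219, 0.0824, 0.1156]
tool_rot: [3.14, -0.0, -0.156]
force: [-0.4, 1.0, -2.4]
grip_width: 0.0271
```

>>> apply_moves(commands=[{"travel": [0,0,0],"twist": [0,0,0],"claw": 0.01},{"travel": [0,0,0],"twist": [0,0,0],"claw": 0.01},{"travel": [0,0,0],"twist": [0,0,0],"claw": 0.01}])

```text
clock: 12.8
position: [0.5214, 0.0874, 0.1156]
tool_rot: [-3.141, 0.0, -0.15]
force: [0.1, 0.0, -2.2]
grip_width: 0.0271
```

```bash
python3 - <<'E'
from h import *
f=grab('wrist','w10')
plan([.5228,.088,.055],np.radians(-8.8))
E
```

```text
clock 12.85 pos [0.5214 0.0873 0.1155] rot [-3.1412e+00  1.0000e-04 -1.5030e-01] F [-0.1 -0.6 -2.8] w 0.0273
travel [ 0.0013 -0.0008  0.0605] twist [-0.02  0.01  0.19]
```

View pics/w10.png

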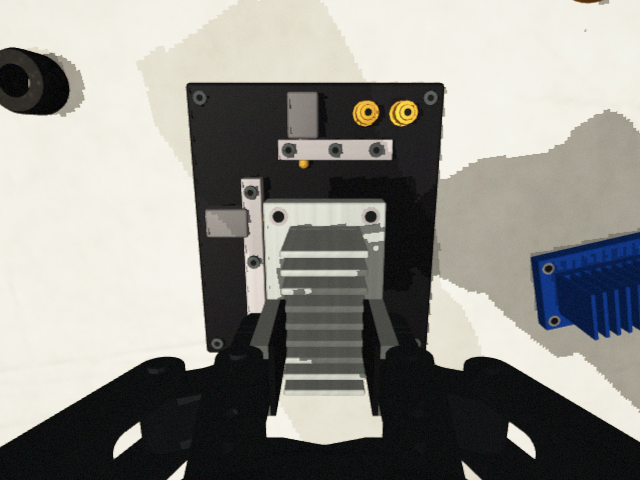

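>>> apply_moves(commands=[{"travel": [0.001,0,0.02],"twist": [0,0,0.2],"claw": 0.01},{"travel": [0.001,0,0.045],"twist": [0,0,0.2],"claw": 0.01},{"travel": [0.001,0,0.065],"twist": [0,0,0.2],"claw": 0.01},{"travel": [0.001,0,0.074],"twist": [0,0,0.2],"claw": 0.01},{"travel": [0.001,0,0.078],"twist": [0,0,0.2],"claw": 0.01},{"travel": [0.001,0,0.078],"twist": [0,0,0.2],"claw": 0.01},{"travel": [0.001,0,0.078],"twist": [0,0,0.2],"claw": 0.01},{"travel": [0.001,0,0.078],"twist": [0,0,0.2],"claw": 0.01}])

```text
clock: 13.65
position: [0.5231, 0.0861, 0.0383]
tool_rot: [-3.141, -0.001, -0.156]
force: [0.0, 0.6, -2.5]
grip_width: 0.0273
```

```bash
python3 - <<'E'
from h import *
f=grab('wrist','w11')
plan([.5365,.0985,.0334],np.radians(-8.8))
im=f['frame']
cv2.imwrite('pics/w11a.png',cv2.resize(im[50:350,140:440],None,fx=2,fy=2,interpolation=cv2.INTER_CUBIC))
E
```

```text
clock 13.7 pos [0.523  0.086  0.0382] rot [-3.1412e+00 -1.0000e-03 -1.5560e-01] F [-0.   0.2 -2.4] w 0.0272
travel [ 0.0114 -0.0144  0.0048] twist [-0.02 -0.06 -0.12]
```

View pics/w11a.png

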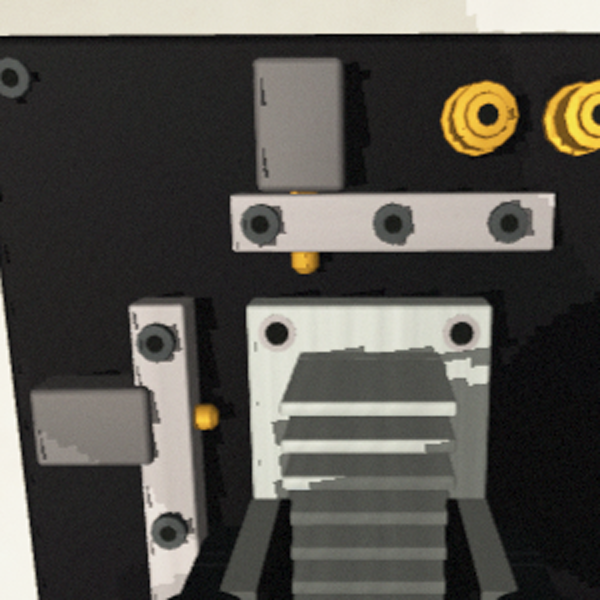

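>>> apply_moves(commands=[{"travel": [0,0,0.002],"twist": [0,0,0],"claw": 0.01},{"travel": [0,0,0.0035],"twist": [0,0,0],"claw": 0.01},{"travel": [0,0,0.0045],"twist": [0,0,0],"claw": 0.01},{"travel": [0,0,0.0045],"twist": [0,0,0],"claw": 0.01},{"travel": [0,0,0.0045],"twist": [0,0,0],"claw": 0.01}], force=80)

```text
clock: 14.2
position: [0.5228, 0.0859, 0.0335]
tool_rot: [-3.142, -0.001, -0.156]
force: [-3.2, -1.2, 10.8]
grip_width: 0.0263
```

>>> apply_moves(commands=[{"travel": [0.002,-0.002,-0.0003],"twist": [0,0,0],"claw": 0.01},{"travel": [0.004,-0.005,-0.0003],"twist": [0,0,0],"claw": 0.01},{"travel": [0.006,-0.008,-0.0003],"twist": [0,0,0],"claw": 0.01},{"travel": [0.006,-0.009,-0.0003],"twist": [0,0,0],"claw": 0.01},{"travel": [0.006,-0.009,-0.0003],"twist": [0,0,0],"claw": 0.01}])

```text
clock: 14.7
position: [0.5304, 0.094, 0.0336]
tool_rot: [-3.142, -0.001, -0.156]
force: [-1.1, -1.2, 6.8]
grip_width: 0.0264
```

```bash
cat >> h.py <<'E'
def st():
    s=bot.observe();T=tcp(s)
    print(round(s['clock'],2),s['position'].round(4),'rot',np.degrees(s['tool_rot']).round(2),'Ftool',(T[:3,:3].T@s['force']).round(1),'Mtool',(T[:3,:3].T@s['moment']).round(2),'to seat',totool(T,[.5365,.0985,.0334]).round(4),'w',round(s['grip_width'],4))
E
python3 - <<'E'
from h import *
st()
f=grab('wrist','w12');im=f['frame']
cv2.imwrite('pics/w12a.png',cv2.resize(im[50:350,140:440],None,fx=2,fy=2,interpolation=cv2.INTER_CUBIC))
E
```

```text
14.7 [0.5304 0.094  0.0336] rot [-1.80e+02 -4.00e-02 -8.91e+00] Ftool [-0.9  1.4 -6.8] Mtool [-0.27 -0.09 -0.  ] to seat [ 0.0054 -0.0054  0.0002] w 0.0264
```

View pics/w12a.png

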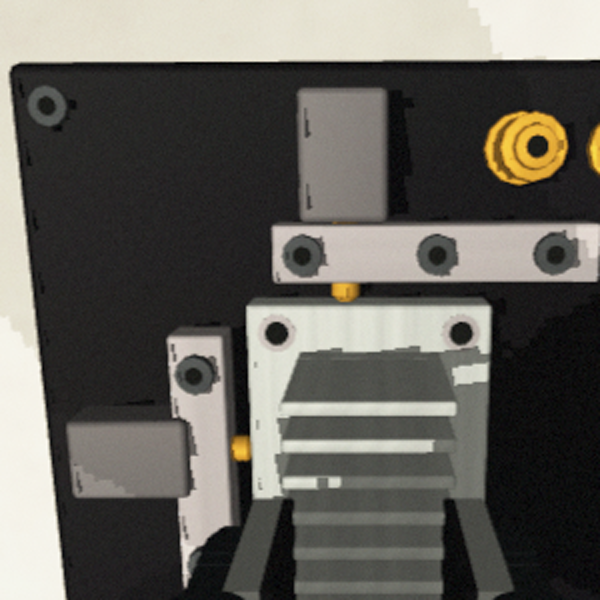

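>>> apply_moves(commands=[{"travel": [0.001,-0.001,0],"twist": [0,0,0],"claw": 0.01},{"travel": [0.002,-0.002,0],"twist": [0,0,0],"claw": 0.01},{"travel": [0.003,-0.003,0],"twist": [0,0,0],"claw": 0.01},{"travel": [0.004,-0.004,0],"twist": [0,0,0],"claw": 0.01},{"travel": [0.004,-0.004,0],"twist": [0,0,0],"claw": 0.01}])

```text
clock: 15.25
position: [0.5342, 0.0968, 0.0336]
tool_rot: [3.141, 0.001, -0.156]
force: [-6.1, -4.9, 13.0]
grip_width: 0.0263
```

```bash
python3 - <<'E'
from h import *
st()
E
```

```text
15.25 [0.5342 0.0968 0.0336] rot [ 1.7995e+02  4.0000e-02 -8.9300e+00] Ftool [ -5.2   5.8 -13. ] Mtool [-0.99 -1.01 -0.  ] to seat [ 0.002  -0.002   0.0002] w 0.0263
```

>>> apply_moves(commands=[{"travel": [0.0005,-0.0005,0],"twist": [0,0,0],"claw": 0.01},{"travel": [0.001,-0.001,0],"twist": [0,0,0],"claw": 0.01},{"travel": [0.0015,-0.0015,0],"twist": [0,0,0],"claw": 0.01},{"travel": [0.0015,-0.0015,0],"twist": [0,0,0],"claw": 0.01}])

```text
clock: 15.65
position: [0.5355, 0.0978, 0.0335]
tool_rot: [3.14, 0.001, -0.156]
force: [-7.9, -5.5, 16.2]
grip_width: 0.0263
```

```bash
python3 - <<'E'
from h import *
st()
f=grab('wrist','w13');im=f['frame']
cv2.imwrite('pics/w13a.png',cv2.resize(im[100:320,160:400],None,fx=3,fy=2.7,interpolation=cv2.INTER_CUBIC))
E
```

```text
15.65 [0.5355 0.0978 0.0335] rot [ 1.7992e+02  7.0000e-02 -8.9400e+00] Ftool [ -6.9   6.7 -16.2] Mtool [-1.35 -1.58 -0.02] to seat [ 0.0008 -0.0009  0.0001] w 0.0263
```

View pics/w13a.png

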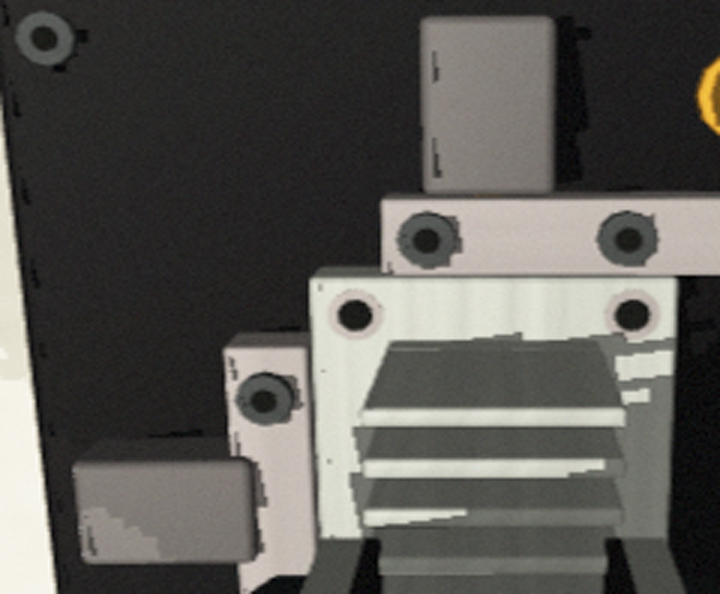

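>>> apply_moves(commands=[{"travel": [0.0004,-0.0004,0],"twist": [0,0,0],"claw": 0.01},{"travel": [0.0008,-0.0008,0],"twist": [0,0,0],"claw": 0.01},{"travel": [0.0008,-0.0008,0],"twist": [0,0,0],"claw": 0.01}])

```text
clock: 16.0
position: [0.5356, 0.098, 0.0335]
tool_rot: [3.139, 0.003, -0.156]
force: [-13.1, -7.2, 20.6]
grip_width: 0.0263
```

```bash
python3 - <<'E'
from h import *
st()
E
```

```text
16.0 [0.5356 0.098  0.0335] rot [ 1.7986e+02  1.6000e-01 -8.9500e+00] Ftool [-11.9   9.2 -20.6] Mtool [-2.02 -2.61  0.04] to seat [ 0.0008 -0.0006  0.0001] w 0.0263
```

>>> apply_moves(commands=[{"travel": [0.0003,-0.0003,0],"twist": [0,0,0],"claw": 0.01},{"travel": [0.0006,-0.0006,0],"twist": [0,0,0],"claw": 0.01},{"travel": [0.0006,-0.0006,0],"twist": [0,0,0],"claw": 0.01}])

```text
clock: 16.3
position: [0.5356, 0.0981, 0.0335]
tool_rot: [3.138, 0.004, -0.156]
force: [-17.5, -8.5, 25.6]
grip_width: 0.0266
```

```bash
python3 - <<'E'
from h import *
st()
E
```

```text
16.3 [0.5356 0.0981 0.0335] rot [179.82   0.22  -8.96] Ftool [-16.   11.2 -25.5] Mtool [-2.53 -3.47 -0.03] to seat [ 0.0008 -0.0005  0.0001] w 0.0266
```

>>> apply_moves(commands=[{"travel": [0,0,-0.0003],"twist": [0,0,0],"claw": 0.01},{"travel": [0,-0.0005,-0.0006],"twist": [0,0,0],"claw": 0.01},{"travel": [0,-0.001,-0.0006],"twist": [0,0,0],"claw": 0.01},{"travel": [0,-0.001,-0.0006],"twist": [0,0,0],"claw": 0.01}])

```text
clock: 16.7
position: [0.5357, 0.0984, 0.0338]
tool_rot: [3.138, 0.004, -0.157]
force: [-14.1, -10.6, 17.9]
grip_width: 0.026
```

```bash
python3 - <<'E'
from h import *
st()
f=grab('wrist','w14');im=f['frame']
cv2.imwrite('pics/w14a.png',cv2.resize(im[100:320,160:400],None,fx=3,fy=2.7,interpolation=cv2.INTER_CUBIC))
E
```

```text
16.7 [0.5357 0.0984 0.0338] rot [179.77   0.23  -8.97] Ftool [-12.3  12.8 -17.8] Mtool [-3.18 -2.81 -0.01] to seat [ 0.0008 -0.0002  0.0003] w 0.026
```

View pics/w14a.png

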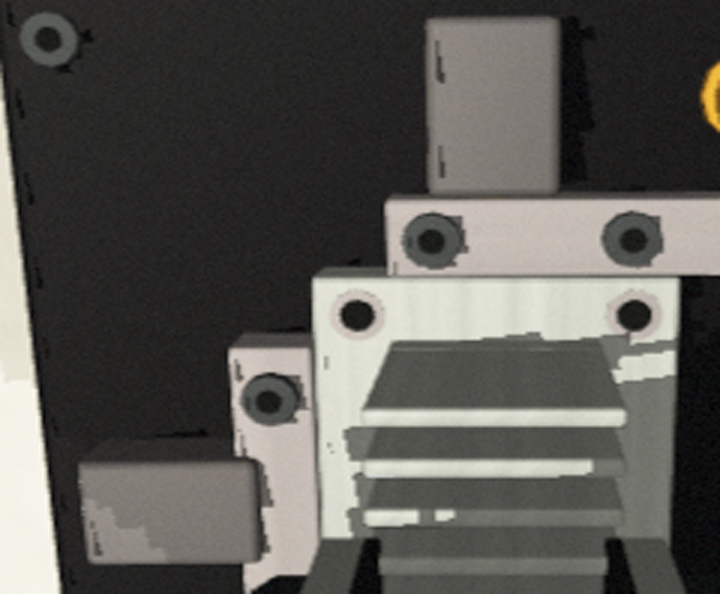

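>>> apply_moves(commands=[{"travel": [0.0004,-0.0006,-0.0003],"twist": [0,0,0],"claw": 0.01},{"travel": [0.0008,-0.0012,-0.0006],"twist": [0,0,0],"claw": 0.01},{"travel": [0.0008,-0.0016,-0.0007],"twist": [0,0,0],"claw": 0.01},{"travel": [0.0008,-0.0016,-0.0007],"twist": [0,0,0],"claw": 0.01},{"travel": [0.0008,-0.0016,-0.0007],"twist": [0,0,0],"claw": 0.01}])

```text
clock: 17.25
position: [0.5359, 0.0988, 0.034]
tool_rot: [3.136, 0.006, -0.157]
force: [-16.1, -16.1, 16.0]
grip_width: 0.0261
```

```bash
python3 - <<'E'
from h import *
st()
E
```

```text
17.25 [0.5359 0.0988 0.034 ] rot [179.68   0.32  -9.  ] Ftool [-13.5  18.5 -15.8] Mtool [-4.45 -3.1  -0.12] to seat [0.0006 0.0002 0.0006] w 0.0261
```

>>> apply_moves(commands=[{"travel": [0.0005,0,-0.0003],"twist": [0,0,0],"claw": 0.01},{"travel": [0.001,-0.0003,-0.0004],"twist": [0,0,0],"claw": 0.01},{"travel": [0.0014,-0.0004,-0.0004],"twist": [0,0,0],"claw": 0.01},{"travel": [0.0014,-0.0004,-0.0004],"twist": [0,0,0],"claw": 0.01},{"travel": [0.0014,-0.0004,-0.0004],"twist": [0,0,0],"claw": 0.01}])

```text
clock: 17.75
position: [0.5361, 0.0988, 0.0342]
tool_rot: [3.135, 0.008, -0.157]
force: [-23.6, -16.1, 19.2]
grip_width: 0.0264
```

```bash
python3 - <<'E'
from h import *
st()
f=grab('wrist','w15');im=f['frame']
cv2.imwrite('pics/w15a.png',cv2.resize(im[160:320,210:370],None,fx=3.7,fy=3.7,interpolation=cv2.INTER_CUBIC))
for n in('scene','side'):
  g=grab(n,n+'15');u,v=map(int,proj(g,[.536,.098,.03]));c=g['frame'][v-35:v+35,u-45:u+45]
  cv2.imwrite(f'pics/{n}15a.png',cv2.resize(c,None,fx=6,fy=6,interpolation=cv2.INTER_CUBIC))
E
```

```text
17.75 [0.5361 0.0988 0.0342] rot [179.62   0.45  -9.  ] Ftool [-20.9  19.7 -18.9] Mtool [-4.72 -4.52 -0.08] to seat [0.0004 0.0003 0.0008] w 0.0264
```

View pics/w15a.png

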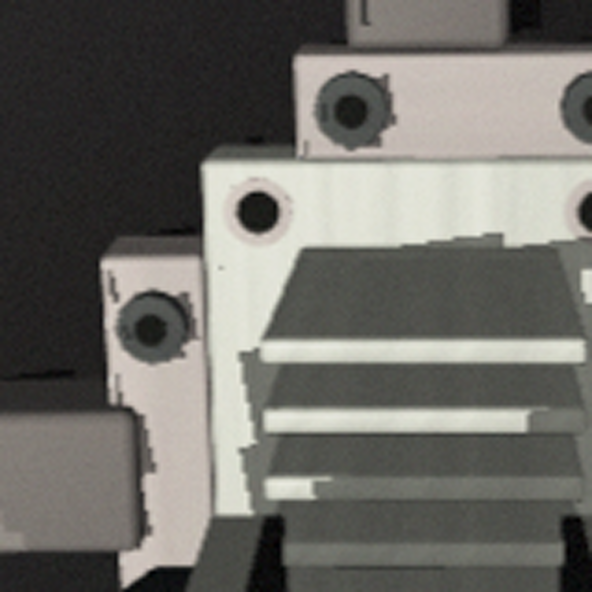

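View pics/scene15a.png

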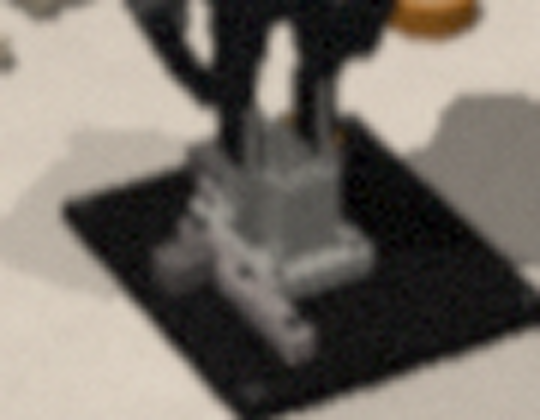

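>>> apply_moves(commands=[{"travel": [0,0,0],"twist": [0,0,0],"claw": 0.01},{"travel": [0,0,0],"twist": [0,0,0],"claw": 0.01},{"travel": [0,0,0],"twist": [0,0,0],"claw": 0.01},{"travel": [0,0,0],"twist": [0,0,0],"claw": 0.01},{"travel": [0,0,0],"twist": [0,0,0],"claw": 0.01}])

```text
clock: 18.4
position: [0.5361, 0.0988, 0.0341]
tool_rot: [3.135, 0.008, -0.157]
force: [-22.2, -16.2, 17.4]
grip_width: 0.0264
```

```bash
python3 - <<'E'
from h import *
st()
g=grab('scene','s16');cv2.imwrite('pics/s16a.png',cv2.resize(g['frame'][160:300,200:470],None,fx=2.9,fy=2.9,interpolation=cv2.INTER_CUBIC))
E
```

```text
18.4 [0.5361 0.0988 0.0341] rot [179.62   0.45  -9.  ] Ftool [-19.5  19.6 -17.1] Mtool [-4.76 -4.57 -0.07] to seat [0.0005 0.0003 0.0007] w 0.0264
```

View pics/s16a.png

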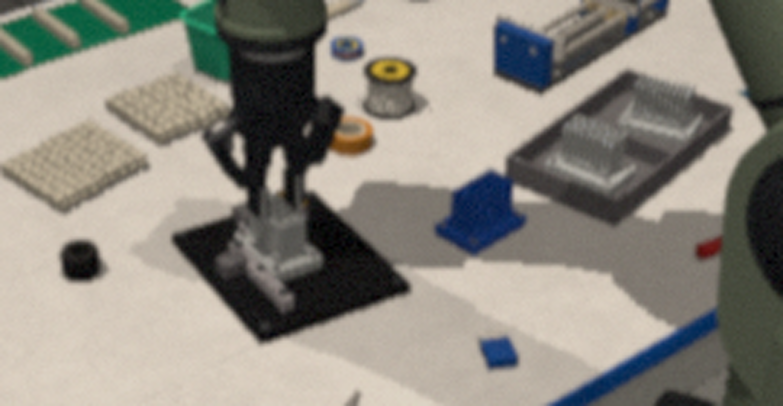

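The hold is steady, both fences are flush and the old sink stands in the left compartment. Everything else is in place, so I'm handing the job in.

```bash
python3 - <<'E'
from h import *
print(bot.job_done()); st()
E
```

```text
the job is handed in; nothing more can be done
None
the job is handed in; nothing more can be done
```

The job is handed in at about 18.5 s. The tested heatsink stands flange down in the tray's left compartment. The untested one is in the nest corner, still gripped (80 N set) and pressed against both fences. No verdict was reported.

- **Tested heatsink:** I set it down within about 2 mm of the compartment's centre and released it. A later camera view shows it upright there.
- **Untested heatsink:** In the last close-up its edges lie flush and parallel to both fences, and no part of either pin is visible.
- **Forces:** The wrist measured about 20 N toward each fence and 17 N downward, steady for the last half second. Some of that is plate friction, so the fence forces and pin travel are inferred from this and the pictures, not measured directly.
- **Position:** The gripper's reading is within 0.5 mm of my camera estimate of home sideways, and 0.7 mm high. Hand tilt is under 0.5 degrees.
- **Other objects:** In the last overview the tape, reel, loupe, blue look-alike and third heatsink look undisturbed. The cutters and the yellow look-alike were outside that view, and I did not touch them.

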